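# Hold the blue sample card inside the bead spinner for a colour match

## Task

Take the blue bead sample card by its grip out of the plastic case, turn it round so that its beaded face will look towards the middle of the bowl, and pass it upright, foot first and without forcing it, down through the orange-framed slot in the spinner's clear guard. Finish while still holding the card still and upright in the slot, its foot about 4 cm below the top of the slot frame and clear of the beads, so that I can compare the colours: do not let go. Leave the bowl, the brake, the other cards and everything else on the table alone.

Things in the scene. Friction and masses are not known exactly. Their poses are not given: they have to be found in the camera images.
- blue_card_center (a point): centre of the blue bead sample card, a stiff upright plastic card 120 mm tall, about 40 g, loose in one of the case's three places; 60 mm above its foot. z runs up the card, y along its width, x points out of its BEADED face (rows of blue beads; the other face is plain white). Blade 44 mm wide, 6 mm thick, from the foot to 75 mm; its two lower corners are cut off at 45 degrees by 8 mm
- blue_card_grip (a point): middle of the blue card's cobalt-blue grip, 97.5 mm above its foot; axes as the card's. The grip is 32 mm wide (y), 10 mm thick (x), 45 mm tall, from 75 to 120 mm above the foot. Grasp it from above across its 10 mm thickness (fingers closing along the card's x)
- blue_card_foot (a point): the middle of the blue card's lowest edge; axes as the card's
- slot (a point): centre of the slot at the TOP of its orange frame, 118 mm above the table. The mouth there is 60 x 22 mm and narrows evenly over the first 8 mm down to the slot itself, 48 mm long (along y), 10 mm wide (along x), 6 mm deep: 2 mm clearance all round the card's blade. Below it is open down to the bowl. z up; x points towards the middle of the bowl, 45 mm away
- bowl_middle (a point): the middle of the spinner's bowl, 56 mm above the table, at the height of the beads' surface, 62 mm below the top of the slot frame; axes as the spinner's (x from slot to middle, z up)
- spinner: the motor bead spinner, fixed: white plinth 216 x 216 mm, 28 mm high, with a clear acrylic box guard 208 x 208 mm over it up to 112 mm above the table; origin on the table under the bowl's axis; x points from the slot side to the far side, z up. Only the slot is open in its top
- bowl: the spinner's clear blue bowl of blue beads under the guard, 176 mm across, rim 78 mm above the table, beads' surface 56 mm above the table (a spindle cap in the middle reaches 73 mm, radius 12 mm); free to turn about the vertical; origin under its middle, 36 mm above the table
- brake_knob (a point): the red ball knob (18 mm) of the spinner's lever brake, beside the plinth on the spinner's own -y side, about 75 mm above the table; the brake is set, leave it alone
- case: plastic clamshell case, fixed, 94 x 244 mm, 32 mm high, origin on the table under its centre, y along its length, z up. Three card slots 9 x 48 mm at y = -75, 0, +75 mm on its middle line, floor 4 mm above the table. The cards stand in them in any order, beaded faces towards the case's -x (the robot's side). The open lid, 18 mm high, lies flat on its +x side, reaching 147 mm from the centre
- amber_card_center (a point): the centre of the amber sample card (amber grip), same make and size as the blue one, loose in the case; leave it
- green_card_center (a point): the centre of the green sample card (green grip), same make and size as the blue one, loose in the case; leave it
- trinket_plate: cobalt glazed trinket plate, 112 mm across and 16 mm high, loose, origin under its centre
- tin: small round aluminium tin, 62 mm across and 21 mm high, loose, origin under its centre
- board_clip: steel spring clip of the bead board, 46 x 22 x 13 mm, loose in the case's open lid, origin under its middle
- bead_jar: small amber glass jar, 44 mm across and 60 mm high, loose, origin under its centre
- cup: white mug, 72 mm across and 70 mm high, handle at +y, loose, origin under its centre
Mind the look-alikes: they are no part of the job. Of the things that look like the part that bears blue_card_center, the middle-sized one is meant.

How it is judged:
On the way, in this order (a step that is already met when the one before it is completed fails the run):
1. the blue card is gripped and lifted clear out of the case (height (world z) of blue_card_foot above 0.05 m and contact force between the fingers and blue_card above 1 N), for 0.2 s.
2. the card's foot has passed down through the slot, beaded face towards the middle of the bowl (z of blue_card_foot in the frame of slot below -0.018 m and horizontal distance between blue_card_foot and slot below 0.008 m and x of bowl_middle in the frame of blue_card_center above 0.03 m), for 0.1 s.
At the end, for the whole second after the job is handed in: the robot holds the blue card still in its fingers, upright within 7 degrees and in line with the slot, in the slot with its foot 28 to 52 mm below the top of the slot frame (10 mm or more above the beads), beaded face towards the bowl's middle, leaning on the guard with less than 10 N (z of blue_card_foot in the frame of slot between -0.052 and -0.028 m and horizontal distance between blue_card_foot and slot below 0.008 m and angle between the x axis of blue_card_center and the x axis of slot, either way round below 0.15 rad and x of bowl_middle in the frame of blue_card_center above 0.03 m and angle between blue_card_center's own z axis and vertical below 0.12 rad and contact force between the fingers and blue_card above 1 N and contact force between blue_card and spinner below 10 N and linear speed of blue_card below 0.02 m/s); the arm keeps its last pose, push and grip.
It fails at once if the card is forced against the spinner (over 20 N) (contact force between blue_card and spinner above 20 N).
It fails at once if the card touches the bowl or its beads (contact force between blue_card and bowl above 0.5 N).
It fails at once if the brake lever is moved (distance of brake_knob from where it was at the start of the episode above 0.01 m).
It fails at once if another card is moved (distance of any of amber_card_center, green_card_center from where it was at the start of the episode above 0.02 m).
It fails at once if something else on the table is disturbed (distance of any of trinket_plate, tin, board_clip, bead_jar, cup from where it was at the start of the episode above 0.02 m).
It also fails if it takes over 48 s, if anything falls off the work surface, if the arm or the gripper's body presses on something with over 40 N, if the wrist force passes 120 N, or if a joint passes its speed limit or range.

## Robot

A 6-joint arm with a two-finger parallel gripper is mounted at the origin on the work surface. World frame = base frame: x ahead of the robot, y to its left, z up, the work surface at z = 0. Lengths are in m, angles in rad, forces in N, time in s.
With the tool pointing down it reaches from about 0.4 to 0.825 m from the base axis. Payload 7 kg.
Tool frame: the origin (TCP) lies at the very end of the fingers, on their centre line; the grasp point (between the pads) lies 19 mm behind it (tcp_to_grasp is the distance from the TCP to the grasp point, in m); x points along the fingers, z is the direction in which the jaws open and shut, and the axes are right-handed (so a half turn about x gives the same grasp; the last joint's range is limited). The gripper opens to 88 mm and grips with 3 to 60 N. Pads are 19 mm wide; open, the fingers measure 130 mm over their backs; the gripper's body (78 mm by 193 mm) begins 47 mm behind the grasp point.
Start: joints at [-0.983, 0.359, 0.012, 0, -1.224, -0.288], TCP at [0.199, -0.645, 0.201] pointing down, gripper open.
Joint ranges: [-3.07, 3.07], [-1.43, 2.12], [-1.02, 1.25], [-3.03, 1.67], [-3.05, -0], [-3.03, 3.03]. Speed limits (rad/s): [2.39, 2.39, 3.01, 3.14, 3.14, 3.14].

## Interface

Orientations are given as [roll, pitch, yaw] about the fixed x, y, z axes, in that order (R = Rz(yaw) Ry(pitch) Rx(roll)).
In Python, from station import get_state, grab_frame, job_done, tcp_to_grasp gives the robot as it stands. The module is installed in compiled form; this text tells all that it offers.
- The arm moves only by the shell command python3 -m crank 'ROWS' [FORCE]. ROWS is JSON, a list of rows, each a list of 7 numbers: the shift along the tool's x, y, z in m, then the turn, a rotation vector about the tool's x, y, z in rad, then the opening, from 0 (shut) to 1 (fully open). In form: [[x, y, z, wx, wy, wz, fingers], ...]. A call has 1 to 10 rows; each row is the pose to reach, as a shift and turn from the pose commanded when the call began, along the tool's axes at that moment; what a row does not reach only later rows make up. A row lasts 1/8 s, in which the tool goes at most 62.5 mm and 10.7 degrees, less where a joint would pass 70% of its speed; a pose out of reach is approached as far as the arm can. A call with a gripper value outside its range is refused whole. The fingers move at their own pace and stop on an object; FORCE is the grip in N (left out, the last holds). Time passes only in rows, so rows that repeat a pose let the fingers close. It gives the time, the measured TCP pose, the force and the opening at its end, in the units of the state.
- get_state(): the state, without advancing time (a new reading comes with each control period).
- grab_frame(name): name is "scene" or "top" or "wrist"; returns a dict with "pixels" (480x640x3 uint8, red, green, blue), "vfov" (degrees; the focal length in pixels is half the picture's height over the tangent of half this angle, whatever the lens; pixels are square), "cx", "cy" (the principal point, pixels), "extrinsics" (4x4, takes a point from world to camera coordinates). Camera axes: x right, y up, looking along -z (the intrinsics and any distortion apply to the point x, -y, -z); pixel columns grow to the right and rows downward; lengths in m; the calibration is good to about 2 mm. A picture is of the moment at which its call begins. There is no depth.
- job_done(): hands the job in, once; it reports no verdict.
The state is a dict: "t": time; "q": joint angles; "qd": joint speeds; "joint_efforts": joint torques, N m; "eef_pos": TCP position; "ee_rot": TCP orientation; "force": force on the tool from outside, world axes, zero at the start; "moment": the same for the moment, N m; "width": finger opening in m.
Only numpy, scipy, OpenCV 4.12 (cv2) and the standard library are available. Lean on these libraries where they do the work, as an engineer would, in place of code of your own. Each camera call takes 0.05 s, during which the arm holds its last target.

## Working session

There is one attempt and no reset: what is moved stays moved. The work goes in short steps, Python scripts to look and compute and a shell command to move; the robot and the scene stay as the last step left them, time stands still between calls to the robot, and variables do not carry over. Pictures are saved under pics/ and viewed, and the job is handed in when it is done.

```bash
mkdir -p pics; ls; python3 - <<'E'
from station import *
import cv2,numpy as np
print(get_state(),tcp_to_grasp)
for n in ["scene","top","wrist"]:
    f=grab_frame(n); cv2.imwrite(f"pics/{n}0.png",f["pixels"][:,:,::-1]); print(n,f["vfov"],f["cx"],f["cy"],f["extrinsics"].round(4).tolist(),[k for k in f])
E
```

```text
pics
{'t': 0.0, 'q': array([-9.82925689e-01,  3.59385598e-01,  1.11016169e-02, -3.34013579e-04,
       -1.22408255e+00, -2.88071469e-01]), 'qd': array([ 0.00060294, -0.00216299,  0.00105559, -0.00114317, -0.00057711,
        0.00145609]), 'joint_efforts': array([-5.91532680e-04, -5.82718420e+01,  2.93066293e+01,  6.99752122e+00,
        6.91661640e-03, -1.28777151e-04]), 'eef_pos': array([ 0.19915334, -0.64442762,  0.20004506]), 'ee_rot': array([0.09072776, 1.56919503, 1.96120951]), 'force': array([ 0.01703229,  0.29277529, -0.51754749]), 'moment': array([-0.02363379,  0.05194014,  0.01666691]), 'width': 0.08739716077858735} 0.0188
scene 52.640445759705806 311.6980777073181 239.45825011353222 [[-0.7808, 0.6245, -0.0185, 0.4255], [-0.4741, -0.5729, 0.6686, 0.1819], [0.407, 0.5308, 0.7434, -1.6423], [0.0, 0.0, 0.0, 1.0]] ['pixels', 'vfov', 'cx', 'cy', 'extrinsics']
top 53.685160382619614 318.65152901258557 233.67465785765123 [[0.0244, -0.9994, -0.0229, -0.0295], [0.9948, 0.022, 0.0995, -0.559], [-0.0989, -0.0252, 0.9948, -1.2021], [0.0, 0.0, 0.0, 1.0]] ['pixels', 'vfov', 'cx', 'cy', 'extrinsics']
wrist 61.2138740441205 320.95574052086204 238.22857153705453 [[-0.2954, 0.9554, 0.0023, 0.6746], [-0.9102, -0.2807, -0.3046, 0.0378], [-0.2904, -0.092, 0.9525, -0.393], [0.0, 0.0, 0.0, 1.0]] ['pixels', 'vfov', 'cx', 'cy', 'extrinsics']
```

View pics/scene0.png

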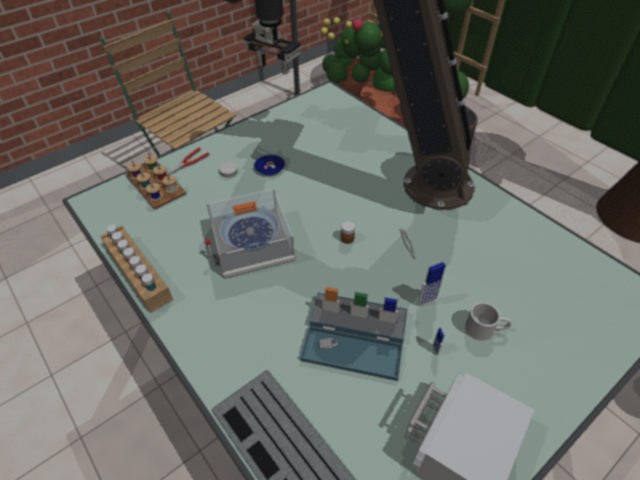

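View pics/top0.png

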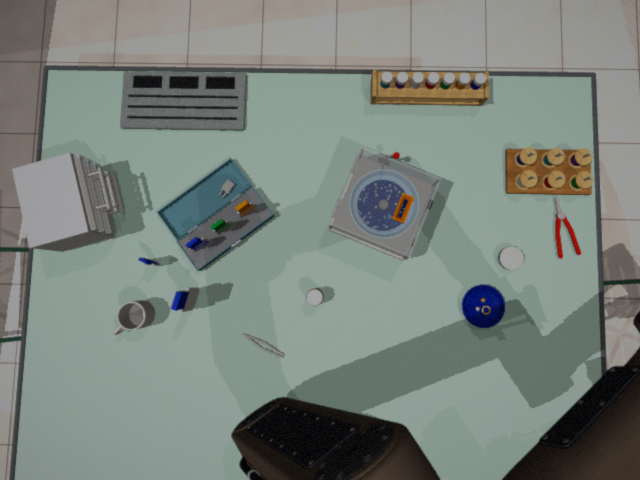

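View pics/wrist0.png

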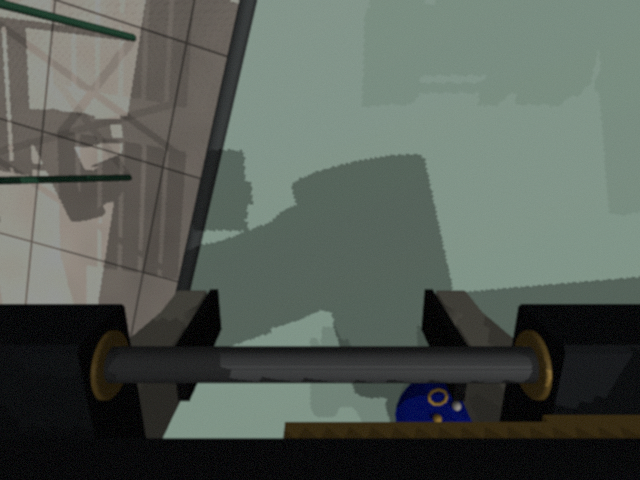

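Possible matches for the blue card are the one in the case (top 194,243; scene 390,304), a larger standing one (top 179,299; scene 432,280) and a smaller one (top 147,261; scene 438,340). The middle-sized one is in the case. I'll check it in close crops and measure.

```bash
cat > h.py <<'E'
import numpy as np,cv2
from station import *
def ray(f,u,v):
    fl=240/np.tan(np.radians(f["vfov"])/2); E=f["extrinsics"]; R=E[:3,:3]
    d=R.T@np.array([(u-f["cx"])/fl,-(v-f["cy"])/fl,-1]); return -R.T@E[:3,3],d/np.linalg.norm(d)
def onz(f,u,v,z):
    o,d=ray(f,u,v); return o+d*(z-o[2])/d[2]
def proj(f,p):
    fl=240/np.tan(np.radians(f["vfov"])/2); c=f["extrinsics"][:3,:3]@p+f["extrinsics"][:3,3]
    return np.array([f["cx"]+fl*c[0]/-c[2], f["cy"]-fl*c[1]/-c[2]])
def tri(rs):
    A=np.zeros((3,3));b=np.zeros(3)
    for o,d in rs:
        P=np.eye(3)-np.outer(d,d);A+=P;b+=P@o
    p=np.linalg.solve(A,b); return p,[np.linalg.norm((np.eye(3)-np.outer(d,d))@(p-o)) for o,d in rs]
def comps(f,lo,hi,box,amin=8):
    x0,y0,x1,y1=box; h=cv2.cvtColor(f["pixels"],cv2.COLOR_RGB2HSV)[y0:y1,x0:x1]
    m=cv2.inRange(h,lo,hi); n,l,s,c=cv2.connectedComponentsWithStats(m)
    out=[]
    for i in range(1,n):
        if s[i,4]>=amin:
            cn=cv2.findContours((l==i).astype(np.uint8),0,1)[0][0]+np.array([x0,y0])
            out.append((s[i,4],c[i]+[x0,y0],cv2.minAreaRect(cn.astype(np.float32)),cn))
    return sorted(out,key=lambda a:-a[0])
def crop(f,box,k,name):
    x0,y0,x1,y1=box; cv2.imwrite("pics/"+name,cv2.resize(f["pixels"][y0:y1,x0:x1,::-1],None,fx=k,fy=k,interpolation=cv2.INTER_CUBIC))
E
python3 - <<'E'
from h import *
t=grab_frame("top"); s=grab_frame("scene")
crop(t,(130,140,290,310),4,"t1.png"); crop(t,(320,140,450,270),4,"t2.png"); crop(s,(290,250,460,370),4,"s1.png"); crop(s,(190,180,310,280),5,"s2.png")
for n,f,bx in (("top",t,(130,140,450,310)),("scene",s,(190,180,460,370))):
  for nm,lo,hi in (("or",(5,150,100),(22,255,255)),("bl",(112,180,60),(128,255,255)),("gr",(50,150,30),(75,255,255))):
    for a,c,r,_ in comps(f,lo,hi,bx): print(n,nm,a,c.round(1),[np.round(x,1) for x in r])
E
```

```text
top or 259 [402.9 207.6] [array([402.8, 207.6]), array([12.4, 28. ]), np.float64(22.2)]
top or 56 [241.4 205. ] [array([241.2, 205. ]), array([ 4.2, 12.8]), np.float64(53.1)]
top bl 100 [176.6 300.3] [array([176.6, 300.1]), array([ 5.5, 18. ]), np.float64(16.7)]
top bl 55 [192.2 242.2] [array([192.2, 242.2]), array([ 4.2, 13.2]), np.float64(53.1)]
top bl 22 [143.8 260.5] [array([143.4, 260.2]), array([8.9, 2.7]), np.float64(26.6)]
top gr 98 [218.4 224.9] [array([218.1, 225.7]), array([ 9.4, 13.9]), np.float64(63.4)]
scene or 129 [244.4 207.3] [array([244.6, 207.5]), array([ 7.1, 20.9]), np.float64(77.5)]
scene or 39 [331. 290.] [array([331., 290.]), array([10.5,  3.3]), np.float64(9.5)]
scene bl 180 [435.6 272.5] [array([435.7, 273. ]), array([12.7, 19.9]), np.float64(8.1)]
scene bl 99 [389.9 304.2] [array([389.9, 304.4]), array([ 9.4, 10.4]), np.float64(9.5)]
scene bl 17 [440.2 333.5] [array([440.4, 333.8]), array([8.2, 2. ]), np.float64(68.2)]
```

View pics/t1.png

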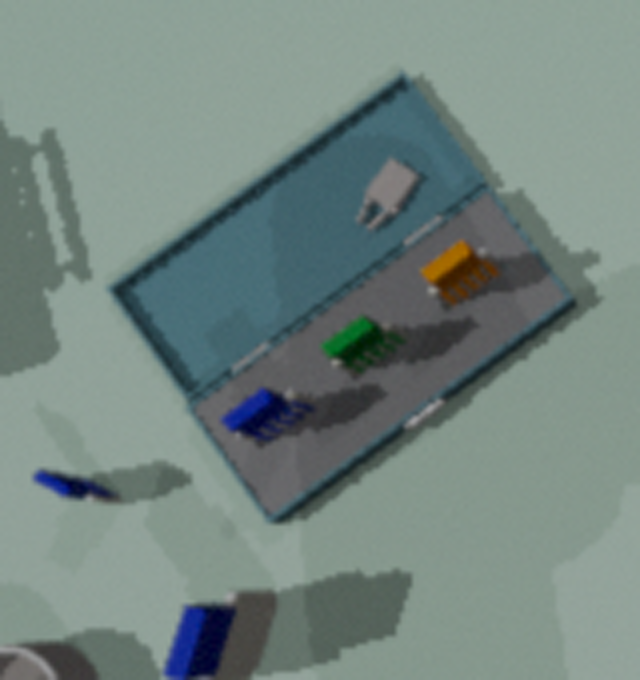

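View pics/t2.png

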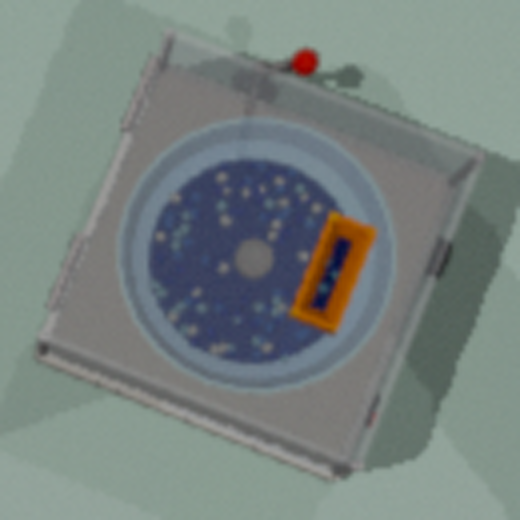

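View pics/s1.png

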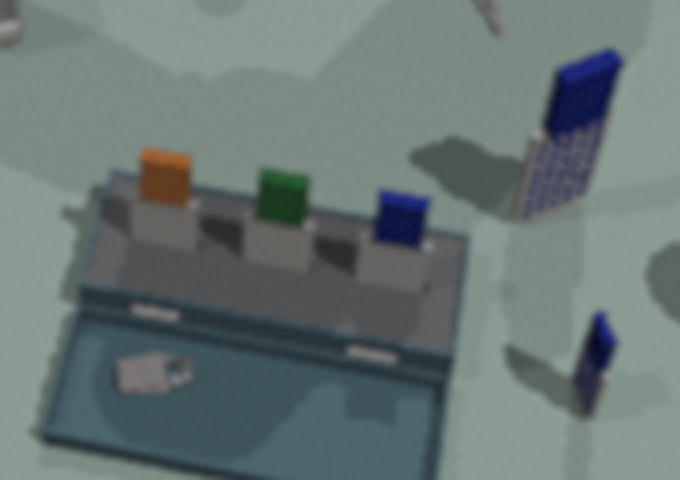

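View pics/s2.png

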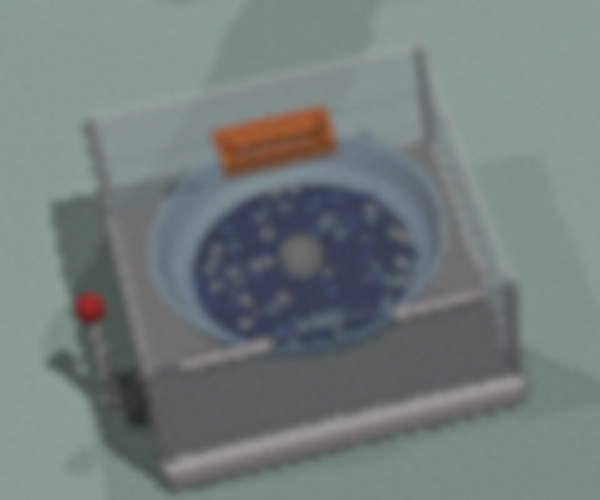

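The top crop shows three cards in the case, with blue at the left end (about 192,242), then green and amber. Their beaded sides face lower right, towards the robot. The large and small look-alikes stand outside the case. The slot is right of the bowl middle (402.9,207.6).

```bash
python3 - <<'E'
from h import *
from scipy.spatial.transform import Rotation as Ro
t=grab_frame("top"); s=grab_frame("scene")
# slot
a,c,r,cn=comps(t,(5,150,100),(22,255,255),(350,180,450,240))[0]
box=cv2.boxPoints(r); P=np.array([onz(t,*p,0.118) for p in box]); print("slot box",P.round(4).tolist())
cen=P.mean(0); print("slot top",cen.round(4),"edges",[np.linalg.norm(P[i]-P[i-1]).round(4) for i in range(4)])
e=P-np.roll(P,1,0); k=max(e,key=lambda v:np.linalg.norm(v)); print("long axis yaw",np.degrees(np.arctan2(k[1],k[0])))
print("proj in scene of slot",proj(s,cen))
# cap centre: gray at crop t2 (253,258)/4
cap=onz(t,320+253/4,140+258/4,0.073); print("cap",cap.round(4),"dist",np.linalg.norm((cap-cen)[:2]), "dir",np.degrees(np.arctan2(*(cap-cen)[1::-1])))
# scene cap (300,257)/5
cs=onz(s,190+300/5,180+257/5,0.073); print("cap scene",cs.round(4))
# card tops via top
for nm,lo,hi in (("bl",(112,180,60),(128,255,255)),("or",(5,150,100),(22,255,255)),("gr",(50,150,60),(75,255,255))):
    for a,c,r,_ in comps(t,lo,hi,(185,190,260,255))[:2]:
        B=np.array([onz(t,*p,0.124) for p in cv2.boxPoints(r)]);print(nm,a,c.round(1),onz(t,*c,0.124).round(4),[np.linalg.norm(B[i]-B[i-1]).round(4) for i in range(2)])
# case corners at z=.032 (top crop t1 /4 +130,140)
for u,v in ((190,408),(275,520),(575,300),(488,183)): print("case",onz(t,130+u/4,140+v/4,0.032).round(4))
# scene case corners: crop s1
for u,v in ((112,172),(467,235),(445,365),(82,295)): print("caseS",onz(s,290+u/4,250+v/4,0.032).round(4))
st=get_state(); R=Ro.from_euler("xyz",st["ee_rot"]).as_matrix(); print(R.round(3))
E
```

```text
slot box [[0.5917, -0.1933, 0.118], [0.6553, -0.2182, 0.118], [0.6444, -0.2459, 0.118], [0.5809, -0.2208, 0.118]]
slot top [ 0.618  -0.2195  0.118 ] edges [np.float64(0.0296), np.float64(0.0683), np.float64(0.0297), np.float64(0.0682)]
long axis yaw -21.39701003744276
proj in scene of slot [244.58302755 207.47154799]
cap [ 0.632  -0.1776  0.073 ] dist 0.04417659482729869 dir 71.55285949559688
cap scene [ 0.6398 -0.1677  0.073 ]
bl 54 [192.  242.2] [0.5227 0.2844 0.124 ] [np.float64(0.0107), np.float64(0.0308)]
or 55 [241.4 205. ] [0.6153 0.1692 0.124 ] [np.float64(0.0098), np.float64(0.0308)]
gr 50 [216.3 223.9] [0.5681 0.2277 0.124 ] [np.float64(0.0093), np.float64(0.0297)]
case [0.5293 0.3494 0.032 ]
case [0.4582 0.2903 0.032 ]
case [0.6053 0.1013 0.032 ]
case [0.6813 0.161  0.032 ]
caseS [0.607  0.1059 0.032 ]
caseS [0.4587 0.2934 0.032 ]
caseS [0.5395 0.3523 0.032 ]
caseS [0.6832 0.1689 0.032 ]
[[-0.    -0.955 -0.295]
 [ 0.    -0.295  0.955]
 [-1.     0.     0.   ]]
```

```bash
cat >> h.py <<'E'
from scipy.spatial.transform import Rotation as Ro
def pose():
    st=get_state(); return st["eef_pos"],Ro.from_euler("xyz",st["ee_rot"]).as_matrix(),st
def plan(p,yaw):
    "shift & turn in tool axes to TCP p with tool x straight down, tool z at yaw deg"
    q,R,st=pose(); a=np.radians(yaw); z=np.array([np.cos(a),np.sin(a),0]); x=np.array([0,0,-1.]); T=np.c_[x,np.cross(z,x),z]
    print("shift",(R.T@(np.array(p)-q)).round(4),"turn",Ro.from_matrix(R.T@T).as_rotvec().round(4),"| now",q.round(4),"yaw",np.degrees(np.arctan2(R[1,2],R[0,2])).round(2),"tilt",np.degrees(np.arccos(-R[2,0])).round(2),"t",st["t"],"F",st["force"].round(2),"w",st["width"].round(4))
E
python3 - <<'E'
from h import *
plan((0.47,-0.25,0.26),137)
t=grab_frame("top"); s=grab_frame("scene")
# big card: base point & top from views
print("big top tri",tri([ray(t,176.6,300.3),ray(s,290+587/4,250+60/4)]))
print("small",tri([ray(t,143.8,260.5),ray(s,290+600/4,250+325/4)]))
E
```

```text
Traceback (most recent call last):
  File "h.py", line 33, in plan
    print("shift",(R.T@(np.array(p)-q)).round(4),"turn",Ro.from_matrix(R.T@T).as_rotvec().round(4),"| now",q.round(4),"yaw",np.degrees(np.arctan2(R[1,2],R[0,2])).round(2),"tilt",np.degrees(np.arccos(-R[2,0])).round(2),"t",st["t"],"F",st["force"].round(2),"w",st["width"].round(4))
                                                                                                                                                                                                                                                                   ^^^^^^^^^^^^^^^^^
AttributeError: 'float' object has no attribute 'round'
```

```bash
sed -i 's/st\["width"\].round(4)/round(st["width"],4)/' h.py
python3 - <<'E'
from h import *
plan((0.47,-0.25,0.26),137)
t=grab_frame("top"); s=grab_frame("scene")
print("big top tri",tri([ray(t,176.6,300.3),ray(s,290+587/4,250+60/4)]))
print("small",tri([ray(t,143.8,260.5),ray(s,290+600/4,250+325/4)]))
E
```

```text
shift [-0.0592 -0.3752  0.2972] turn [-5.205e-01  4.000e-04  1.000e-04] | now [ 0.1993 -0.6448  0.2008] yaw 107.18 tilt 0.02 t 0.35 F [-0.55  0.05  0.04] w 0.0877
big top tri (array([0.38545273, 0.3013254 , 0.1645993 ]), [np.float64(0.0004242843759055877), np.float64(0.00042428437590563716)])
small (array([0.47760406, 0.41138243, 0.09011837]), [np.float64(0.0003828687083721873), np.float64(0.0003828687083722651)])
```

```bash
python3 -m crank '[[-0.06,-0.375,0.297,-0.52,0,0,1],[-0.06,-0.375,0.297,-0.52,0,0,1],[-0.06,-0.375,0.297,-0.52,0,0,1],[-0.06,-0.375,0.297,-0.52,0,0,1],[-0.06,-0.375,0.297,-0.52,0,0,1],[-0.06,-0.375,0.297,-0.52,0,0,1],[-0.06,-0.375,0.297,-0.52,0,0,1],[-0.06,-0.375,0.297,-0.52,0,0,1],[-0.06,-0.375,0.297,-0.52,0,0,1]]'; python3 -c "
from h import *
print(pose()[2]['q'])
plan((0.5227,0.2844,0.26),-141.2)"
```

```text
t: 1.58
eef_pos: [0.4716, -0.2481, 0.2615]
ee_rot: [-2.429, 1.569, -0.035]
force: [-0.6, 0.1, -1.1]
width: 0.0876
[-1.16247789e-01  8.74648777e-02 -2.03265566e-01 -1.17665910e-04
 -1.27868845e+00 -6.30835801e-01]
shift [ 0.0016 -0.4254  0.3244] turn [-1.4243 -0.0015  0.    ] | now [ 0.4716 -0.2481  0.2615] yaw 137.19 tilt 0.08 t 1.575 F [-0.57  0.14 -1.14] w 0.0876
```

```bash
python3 -m crank '[[0,-0.425,0.324,-1.424,0,0,1],[0,-0.425,0.324,-1.424,0,0,1],[0,-0.425,0.324,-1.424,0,0,1],[0,-0.425,0.324,-1.424,0,0,1],[0,-0.425,0.324,-1.424,0,0,1],[0,-0.425,0.324,-1.424,0,0,1],[0,-0.425,0.324,-1.424,0,0,1],[0,-0.425,0.324,-1.424,0,0,1],[0,-0.425,0.324,-1.424,0,0,1],[0,-0.425,0.324,-1.424,0,0,1]]'; python3 - <<'E'
from h import *
print(pose()[2]['q'])
plan((0.5227,0.2844,0.20),-141.2)
w=grab_frame("wrist"); crop(w,(0,0,640,480),1,"w1.png"); print(proj(w,np.array([.5227,.2844,.124])))
t=grab_frame("top");crop(t,(130,140,290,310),4,"t3.png")
E
```

```text
t: 2.82
eef_pos: [0.5231, 0.2828, 0.2599]
ee_rot: [0.087, 1.569, -2.379]
force: [-0.5, -0.7, -0.2]
width: 0.0878
[ 8.23936187e-01  1.96010016e-01 -7.77532890e-02 -9.70133525e-05
 -1.29854506e+00 -1.49166937e-01]
shift [ 0.0599 -0.0015 -0.0008] turn [-0.0024  0.0015 -0.0001] | now [0.5231 0.2828 0.2599] yaw -141.34 tilt 0.09 t 2.825 F [-0.55 -0.69 -0.21] w 0.0878
[318.89288527 217.47017399]
```

View pics/w1.png

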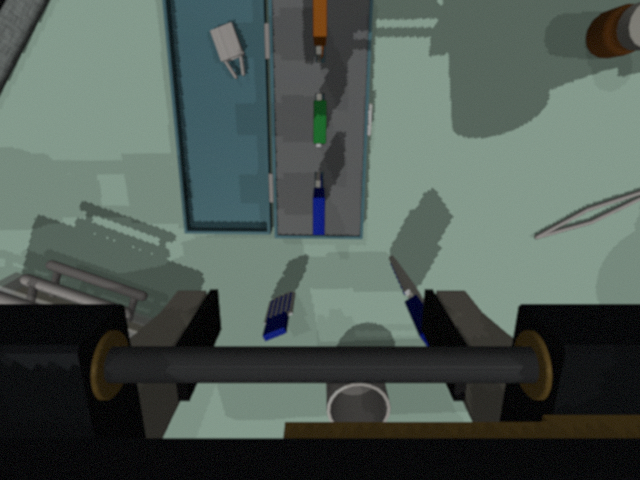

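The wrist view shows the blue grip at about (319,210) between the fingers, with the case sides vertical. I'll refine this from the mask.

```bash
python3 - <<'E'
from h import *
w=grab_frame("wrist")
crop(w,(280,160,360,250),8,"w1c.png")
for nm,lo,hi,b in (("bl",(112,150,50),(128,255,255),(290,170,350,245)),("gr",(50,120,30),(75,255,255),(290,80,350,160)),("or",(5,150,60),(22,255,255),(290,0,350,70))):
  for a,c,r,cn in comps(w,lo,hi,b,30):
    print(nm,a,c.round(1),[np.round(x,1) for x in r],onz(w,*c,0.124).round(4))
    x,y=cn[:,0].min(0),cn[:,0].max(0); print(x,y)
    if nm!="or":
      for v in (y[1]-3,(x[1]+y[1])//2,x[1]+5):
        rr=cn[abs(cn[:,0,1]-v)<=1][:,0,0]; m=(rr.min()+rr.max())/2; print(v,rr.min(),rr.max(),onz(w,m,v,.124).round(4))
E
```

```text
bl 438 [316.8 216.8] [array([316.5, 217. ]), array([38., 11.]), np.float64(90.0)] [0.5242 0.2831 0.124 ]
[311 198] [322 236]
233 312 322 [0.5155 0.2939 0.124 ]
217 312 322 [0.524  0.2831 0.124 ]
203 311 322 [0.5316 0.2742 0.124 ]
gr 501 [317.6 123.8] [array([318. , 123.5]), array([12., 43.]), np.float64(0.0)] [0.5692 0.2255 0.124 ]
[312 102] [324 145]
142 312 323 [0.5608 0.2361 0.124 ]
123 312 324 [0.5693 0.2248 0.124 ]
107 312 323 [0.5768 0.2159 0.124 ]
or 530 [316.9  19.5] [array([316.5,  20. ]), array([40., 13.]), np.float64(90.0)] [0.6138 0.17   0.124 ]
[310   0] [323  40]
```

View pics/w1c.png

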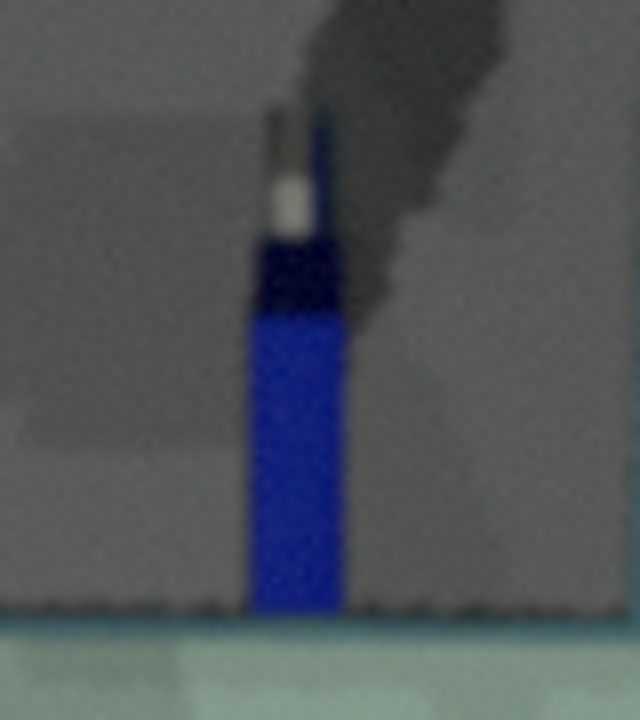

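```bash
python3 -c "
from h import *
plan((0.5237,0.2836,0.0825),-141.2)"
python3 -m crank '[[0.06,-0.0002,-0.0009,0,0,0,1],[0.12,-0.0002,-0.0009,0,0,0,1],[0.16,-0.0002,-0.0009,0,0,0,1],[0.177,-0.0002,-0.0009,0,0,0,1],[0.177,-0.0002,-0.0009,0,0,0,1],[0.177,-0.0002,-0.0009,0,0,0,1]]' 15
python3 - <<'E'
from h import *
plan((0.5237,0.2836,0.0825),-141.2)
w=grab_frame("wrist"); crop(w,(0,0,640,480),1,"w2.png")
E
```

```text
shift [ 0.1784 -0.0022 -0.0026] turn [-0.0049  0.0004 -0.0001] | now [0.5231 0.2803 0.2609] yaw -141.48 tilt 0.02 t 2.975 F [-0.35  0.12  0.14] w 0.0873
t: 3.72
eef_pos: [0.5248, 0.2827, 0.086]
ee_rot: [3.13, 1.568, 0.661]
force: [0.1, 0.3, 0.7]
width: 0.0876
shift [ 0.0035 -0.0014  0.0003] turn [-0.0042 -0.0031 -0.    ] | now [0.5248 0.2827 0.086 ] yaw -141.44 tilt 0.18 t 3.725 F [0.08 0.31 0.67] w 0.0876
```

View pics/w2.png

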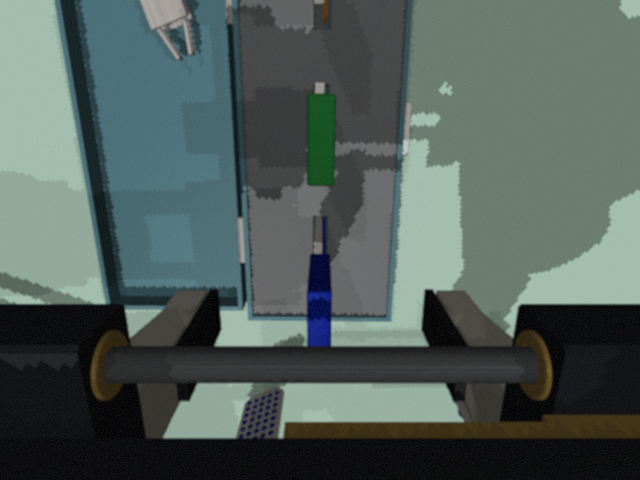

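The card grip is centred between the fingers (column 318 against 320), so I'm closing.

```bash
python3 -m crank '[[0.002,0,0,0,0,0,0.6],[0.002,0,0,0,0,0,0.3],[0.002,0,0,0,0,0,0.1],[0.002,0,0,0,0,0,0.05],[0.002,0,0,0,0,0,0],[0.002,0,0,0,0,0,0],[0.002,0,0,0,0,0,0],[0.002,0,0,0,0,0,0]]' 15
python3 - <<'E'
from h import *
for i in range(4): plan((0.5237,0.2836,0.25),-141.2); w=grab_frame("wrist")
crop(w,(0,0,640,480),1,"w3.png")
E
```

```text
t: 4.78
eef_pos: [0.5236, 0.2821, 0.0819]
ee_rot: [0.073, 1.571, -2.396]
force: [-0.3, -0.4, 0.6]
width: 0.0132
shift [-0.1681 -0.0011 -0.001 ] turn [-0.0042  0.     -0.    ] | now [0.5236 0.2821 0.0819] yaw -141.44 tilt 0.0 t 4.775 F [-0.34 -0.44  0.57] w 0.0132
shift [-0.168  -0.0011 -0.001 ] turn [-0.0042 -0.0001  0.    ] | now [0.5236 0.2821 0.082 ] yaw -141.44 tilt 0.0 t 4.825 F [-0.44 -0.22 -0.6 ] w 0.0097
shift [-0.168  -0.0011 -0.0009] turn [-0.0041 -0.0002  0.    ] | now [0.5237 0.2822 0.082 ] yaw -141.44 tilt 0.01 t 4.875 F [ 0.59  0.29 -0.92] w 0.0101
shift [-0.168  -0.0011 -0.0009] turn [-0.0042 -0.0002 -0.    ] | now [0.5237 0.2822 0.082 ] yaw -141.44 tilt 0.01 t 4.925 F [ 0.59 -0.03 -0.4 ] w 0.0101
```

View pics/w3.png

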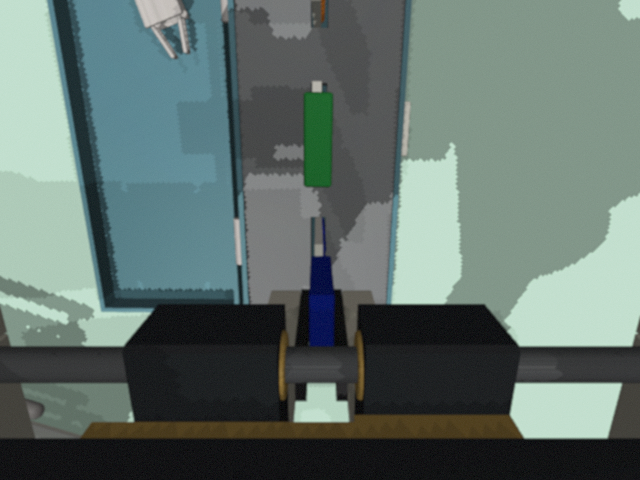

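The jaws stopped at 10.1 mm, which is the grip's thickness. Lifting straight up.

```bash
python3 -m crank '[[-0.01,0,0,0,0,0,0],[-0.03,0,0,0,0,0,0],[-0.06,0,0,0,0,0,0],[-0.09,0,0,0,0,0,0],[-0.13,0,0,0,0,0,0],[-0.17,0,0,0,0,0,0],[-0.2,0,0,0,0,0,0],[-0.2,0,0,0,0,0,0],[-0.2,0,0,0,0,0,0],[-0.2,0,0,0,0,0,0]]' 20
python3 - <<'E'
from h import *
w=grab_frame("wrist"); crop(w,(0,0,640,480),1,"w4.png")
t=grab_frame("top"); crop(t,(0,0,640,480),1,"t4.png")
s=grab_frame("scene"); crop(s,(290,150,460,330),4,"s4.png")
# via point near spinner, yaw
plan((0.60,0.03,0.282),-36-180+150)
E
```

```text
t: 6.22
eef_pos: [0.5231, 0.2817, 0.281]
ee_rot: [0.014, 1.569, -2.454]
force: [0.6, 0.8, -0.4]
width: 0.0095
shift [-0.0006  0.2447  0.0971] turn [-1.3167e+00  1.3000e-03  8.0000e-04] | now [0.5234 0.2819 0.2812] yaw -141.44 tilt 0.08 t 6.375 F [-0.17  0.15 -0.77] w 0.0097
```

View pics/w4.png

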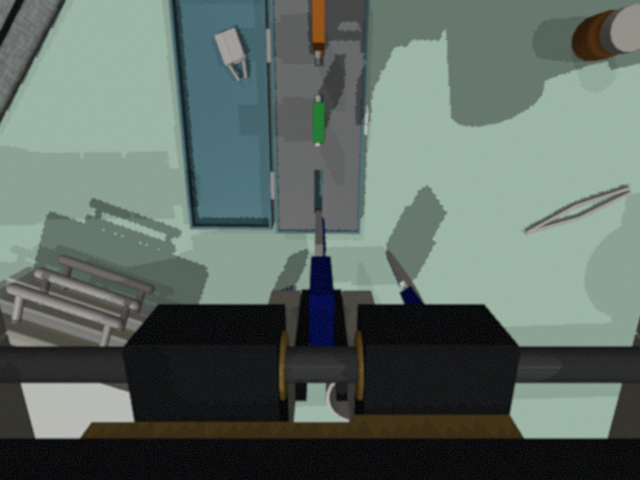

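View pics/s4.png

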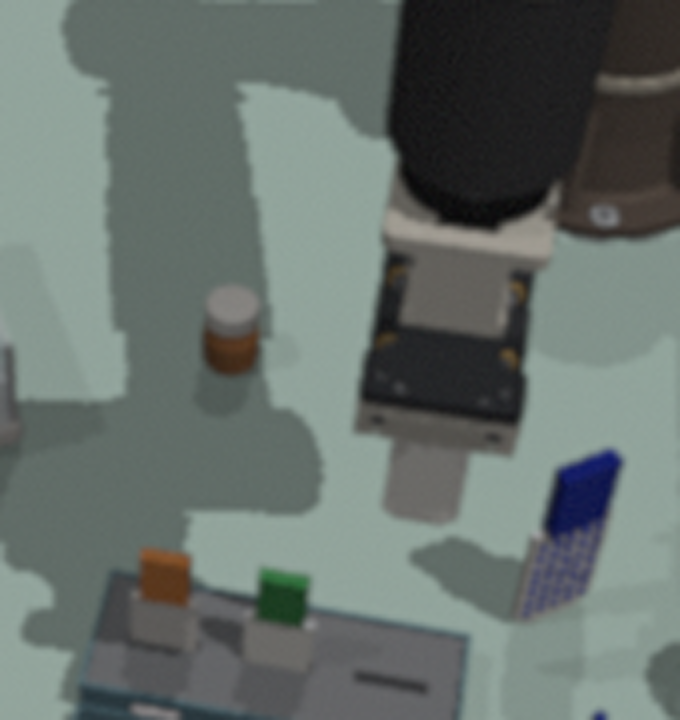

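The card is up and out of its place: the case slot is empty, and the amber and green cards are unmoved. Moving towards the spinner while turning it round, with q6 going negative.

```bash
python3 -m crank '[[0,0.245,0.097,1.31,0,0,0],[0,0.245,0.097,1.31,0,0,0],[0,0.245,0.097,1.31,0,0,0],[0,0.245,0.097,1.31,0,0,0],[0,0.245,0.097,1.31,0,0,0],[0,0.245,0.097,1.31,0,0,0],[0,0.245,0.097,1.31,0,0,0],[0,0.245,0.097,1.31,0,0,0],[0,0.245,0.097,1.31,0,0,0],[0,0.245,0.097,1.31,0,0,0]]' 20
python3 - <<'E'
from h import *
print(pose()[2]['q']); plan((0.618,-0.2195,0.281),68.6)
E
```

```text
t: 7.62
eef_pos: [0.6005, 0.0302, 0.2819]
ee_rot: [0.97, 1.571, -2.806]
force: [-0.8, 1.0, 0.2]
width: 0.0098
[ 3.74950177e-01  1.97248824e-01 -2.72366965e-02 -6.71176538e-06
 -1.34647671e+00 -1.00932538e+00]
shift [ 0.0009  0.1907 -0.1621] turn [ 1.3099e+00 -0.0000e+00 -2.0000e-04] | now [0.6005 0.0302 0.2819] yaw 143.65 tilt 0.01 t 7.625 F [-0.8   0.99  0.25] w 0.0098
```

```bash
python3 -m crank '[[0,0.19,-0.162,1.31,0,0,0],[0,0.19,-0.162,1.31,0,0,0],[0,0.19,-0.162,1.31,0,0,0],[0,0.19,-0.162,1.31,0,0,0],[0,0.19,-0.162,1.31,0,0,0],[0,0.19,-0.162,1.31,0,0,0],[0,0.19,-0.162,1.31,0,0,0],[0,0.19,-0.162,1.31,0,0,0],[0,0.19,-0.162,1.31,0,0,0],[0,0.19,-0.162,1.31,0,0,0]]' 20
python3 - <<'E'
from h import *
w=grab_frame("wrist");w=grab_frame("wrist"); crop(w,(0,0,640,480),1,"w5.png")
s=grab_frame("scene"); crop(s,(190,120,310,280),4,"s5.png")
t=grab_frame("top"); crop(t,(320,140,450,270),4,"t5.png")
print(pose()[2]['q']); plan((0.618,-0.2195,0.281),68.6)
print(proj(w,np.array([.618,-.2195,.118])))
E
```

```text
t: 8.88
eef_pos: [0.6178, -0.2189, 0.282]
ee_rot: [-1.264, 1.571, -0.067]
force: [1.1, 0.7, 0.0]
width: 0.01
[-4.36269158e-02  2.89707541e-01  9.49169067e-02 -2.83062754e-06
 -1.37604879e+00 -1.90235183e+00]
shift [ 0.001  -0.0005 -0.0004] turn [-0.0017 -0.     -0.    ] | now [ 0.6177 -0.2189  0.282 ] yaw 68.5 tilt 0.0 t 9.075 F [ 0.76 -0.36 -0.22] w 0.0098
[321.22960424 208.28452535]
```

View pics/w5.png

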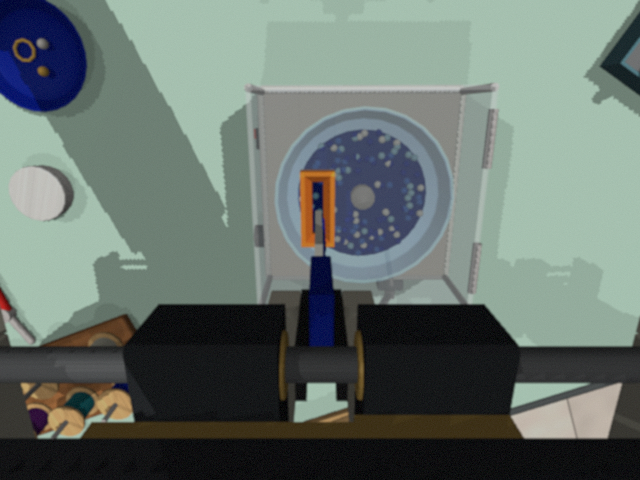

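View pics/s5.png

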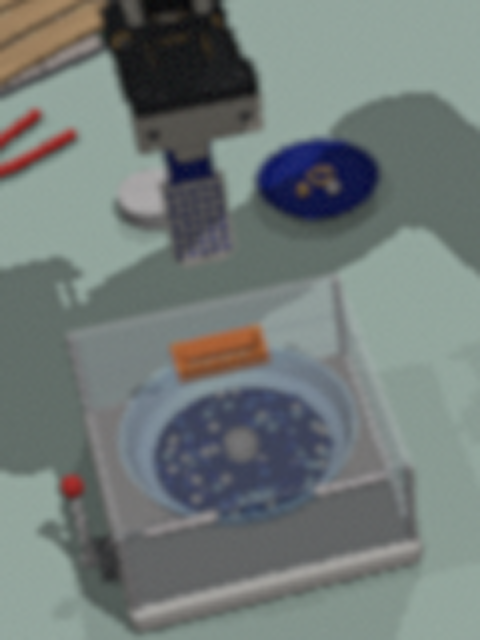

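View pics/t5.png

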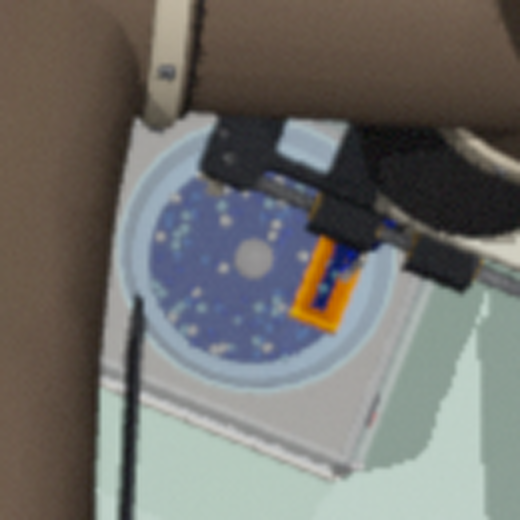

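The wrist view shows the orange slot frame at about (318,208), straight below the card's foot. The beaded face, seen in the scene view, looks to the bowl side. I'll measure the slot and the foot more closely.

```bash
python3 - <<'E'
from h import *
w=grab_frame("wrist"); crop(w,(280,150,360,320),4,"w6.png")
p,R,st=pose()
for a,c,r,cn in comps(w,(5,150,60),(22,255,255),(290,150,350,260),30)[:1]:
    print(a,c,r)
    h=cv2.convexHull(cn)[:,0]; q=cv2.approxPolyDP(h,3,True); print(q.tolist())
    B=cv2.boxPoints(r); P=np.array([onz(w,*b,.118) for b in B]); print(P.mean(0).round(4),P.round(4).tolist())
    print("in tool",(R.T@(P.mean(0)-p)).round(4))
    # edge yaw from contour sides
    for side in (0,1):
        pts=[]
        for v in range(176,242,2):
            rr=cn[cn[:,0,1]==v][:,0,0]
            if len(rr): pts.append(onz(w,(rr.min() if side==0 else rr.max()),v,.118)[:2])
        vx,vy,x0,y0=cv2.fitLine(np.array(pts,np.float32),cv2.DIST_HUBER,0,.01,.01).ravel(); print("yaw edge",np.degrees(np.arctan2(vy,vx)), "mid tool",(R.T@(np.r_[np.mean(pts,0),.118]-p)).round(4))
s=grab_frame("scene"); crop(s,(220,140,260,220),8,"s6.png")
E
```

```text
1737 [317.12320092 205.12607945] ((317.5, 208.5), (75.0, 33.0), 90.0)
[[[333, 171]], [[333, 246]], [[302, 245]], [[301, 172]]]
[ 0.6179 -0.223   0.118 ] [[0.5812, -0.2237, 0.118], [0.5915, -0.1974, 0.118], [0.6549, -0.2216, 0.118], [0.6439, -0.2495, 0.118]]
in tool [ 0.164  -0.0016 -0.0037]
yaw edge -21.107328 mid tool [ 0.164  -0.0004 -0.0178]
yaw edge -22.16402 mid tool [ 0.164  -0.0004  0.0103]
```

View pics/w6.png

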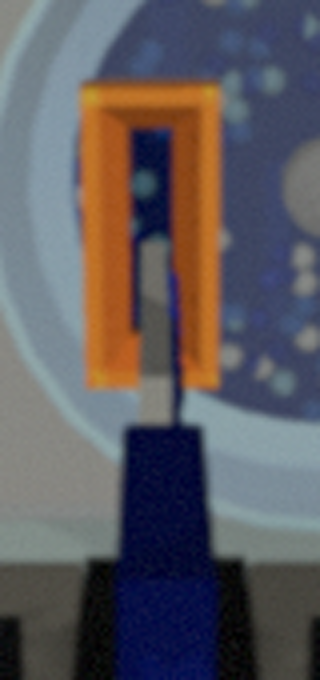

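View pics/s6.png

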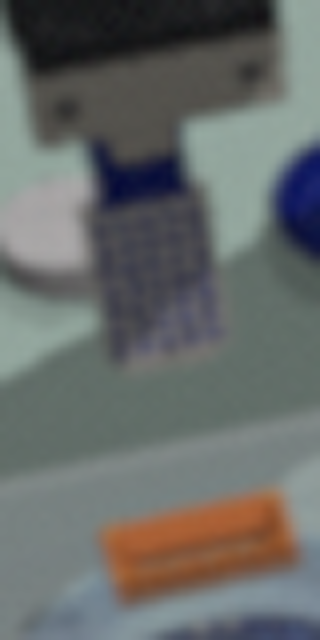

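```bash
python3 - <<'E'
from h import *
w=grab_frame("wrist"); s=grab_frame("scene"); p,R,st=pose()
fx=0.078   # foot depth below TCP
C=-w["extrinsics"][:3,:3].T@w["extrinsics"][:3,3]; print("cam in tool",(R.T@(C-p)).round(4))
y0=-0.0011
for nm,x,y in (("foot ctr",fx,y0),("foot near +14",fx,y0+.014),("foot -14",fx,y0-.014),("chamfer +22",fx-.008,y0+.022),("chamf -22",fx-.008,y0-.022),("shoulder +22",fx-.075,y0+.022),("sh -22",fx-.075,y0-.022),("griptop -16",fx-.12,y0-.016),("grip bottom -16",fx-.075,y0-.016),("grip bottom 16",fx-.075,y0+.016)):
    a=[proj(w,p+R@np.array([x,y,z])).round(1).tolist() for z in (-.003,.003)]; print(nm,a, "scene",proj(s,p+R@np.array([x,y,.003])).round(1))
h=np.array(w["pixels"]).astype(int)
for v in (200,206,208,210,212,216,222,230,240,250): print(v,[tuple(h[v,u]) for u in range(310,328)] if v in(216,230,250) else "")
E
```

```text
cam in tool [-0.1842  0.0831 -0.001 ]
foot ctr [[317.6, 238.9], [326.5, 238.9]] scene [240.9 186.2]
foot near +14 [[317.6, 218.9], [326.6, 218.9]] scene [245.8 185.1]
foot -14 [[317.7, 258.2], [326.4, 258.2]] scene [235.9 187.3]
chamfer +22 [[317.5, 210.1], [326.8, 210.1]] scene [248.3 182.4]
chamf -22 [[317.6, 273.4], [326.5, 273.4]] scene [232.7 185.7]
shoulder +22 [[316.5, 242.9], [328.8, 242.9]] scene [245.4 163.5]
sh -22 [[316.7, 323.3], [328.3, 323.3]] scene [229.2 166.8]
griptop -16 [[315.7, 365.8], [330.4, 365.8]] scene [229.  152.9]
grip bottom -16 [[316.7, 313.0], [328.4, 313.0]] scene [231.4 166.4]
grip bottom 16 [[316.5, 254.5], [328.8, 254.5]] scene [243.2 164. ]
200 
206 
208 
210 
212 
216 [(np.int64(171), np.int64(87), np.int64(30)), (np.int64(159), np.int64(80), np.int64(30)), (np.int64(125), np.int64(62), np.int64(46)), (np.int64(62), np.int64(34), np.int64(53)), (np.int64(45), np.int64(48), np.int64(68)), (np.int64(81), np.int64(84), np.int64(88)), (np.int64(103), np.int64(103), np.int64(97)), (np.int64(110), np.int64(109), np.int64(102)), (np.int64(109), np.int64(
[... 1383 characters left out ...]
6)), (np.int64(128), np.int64(147), np.int64(158)), (np.int64(129), np.int64(141), np.int64(146)), (np.int64(133), np.int64(137), np.int64(133)), (np.int64(131), np.int64(132), np.int64(123)), (np.int64(131), np.int64(132), np.int64(124)), (np.int64(134), np.int64(133), np.int64(126)), (np.int64(132), np.int64(131), np.int64(125)), (np.int64(133), np.int64(132), np.int64(125)), (np.int64(128), np.int64(128), np.int64(123)), (np.int64(104), np.int64(106), np.int64(108)), (np.int64(62), np.int64(63), np.int64(85)), (np.int64(34), np.int64(42), np.int64(70)), (np.int64(67), np.int64(83), np.int64(99)), (np.int64(113), np.int64(132), np.int64(141)), (np.int64(133), np.int64(156), np.int64(164))]
```

```bash
python3 -m crank '[[0.02,0,-0.0015,0,0,0,0],[0.04,0,-0.0015,0,0,0,0],[0.06,0,-0.0015,0,0,0,0],[0.075,0,-0.0015,0,0,0,0],[0.079,0,-0.0015,0,0,0,0],[0.079,0,-0.0015,0,0,0,0],[0.079,0,-0.0015,0,0,0,0]]' 20
python3 - <<'E'
from h import *
w=grab_frame("wrist"); w=grab_frame("wrist"); crop(w,(280,150,360,320),4,"w7.png")
s=grab_frame("scene"); crop(s,(215,155,275,225),8,"s7.png")
plan((0.618,-0.2195,0.203),68.6)
E
```

```text
t: 10.15
eef_pos: [0.6176, -0.2206, 0.2039]
ee_rot: [-1.428, 1.569, -0.234]
force: [-0.9, 0.0, -0.7]
width: 0.0097
shift [ 0.0006 -0.0002  0.0011] turn [-0.0027  0.0002  0.001 ] | now [ 0.6174 -0.2205  0.2036] yaw 68.45 tilt 0.06 t 10.3 F [ 0.38 -0.01 -0.71] w 0.01
```

View pics/w7.png

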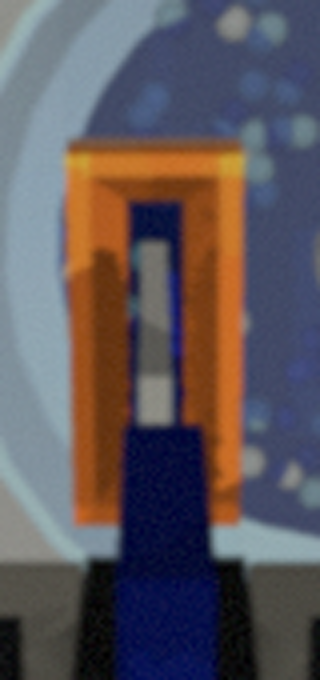

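View pics/s7.png

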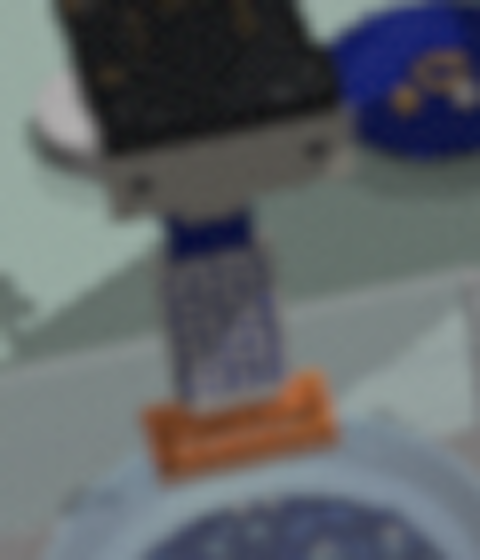

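```bash
python3 - <<'E'
from h import *
w=grab_frame("wrist"); s=grab_frame("scene"); p,R,st=pose()
T=lambda f,u,v,z:(R.T@(onz(f,u,v,z)-p)).round(4)
a=T(w,319,186,.118);b=T(w,319,280.5,.118);print("frame ends y",a,b,(a+b)/2)
print("throat far end",T(w,319,150+203/4,.110)," -> centre y",T(w,319,150+203/4,.110)[1]-.024)
print("card chamfer corner",T(w,319,210,p[2]-.070)[1]-.022)
# scene: frame left-front corner etc  crop s7 /8 +215,155
for n,u,v,z,y in (("card foot L chamfer",178,400,0.126,0),("card R edge low",285,375,.134,0),("card L edge",170,300,.17,0),("card R edge",277,300,.165,0),("frame L top",145,410,.118,0),("frame R top",325,370,.118,0),("frame front L",160,447,.118,0),("frame front R",335,408,.118,0)):
    print(n,T(s,215+u/8,155+v/8,z))
E
```

```text
frame ends y [ 0.0853  0.0335 -0.0021] [ 0.0854 -0.0353 -0.0022] [ 0.08535 -0.0009  -0.00215]
throat far end [ 0.0933  0.0216 -0.0021]  -> centre y -0.0023999999999999994
card chamfer corner -0.001299999999999999
card foot L chamfer [ 0.0773 -0.0194 -0.0074]
card R edge low [0.0693 0.0197 0.0004]
card L edge [ 0.0333 -0.0154 -0.0121]
card R edge [ 0.0383  0.0216 -0.0056]
frame L top [ 0.0853 -0.0313 -0.0145]
frame R top [ 0.0853  0.0363 -0.0146]
frame front L [ 0.0853 -0.0298  0.0063]
frame front R [0.0853 0.0353 0.0063]
```

Wrist relative check: the card is within about 0.4 mm of the slot in thickness and about 1 mm in width. Descending in small steps, watching the force.

```bash
python3 -m crank '[[0.004,0,0,0,0,0,0],[0.008,0,0,0,0,0,0],[0.012,0,0,0,0,0,0],[0.014,0,0,0,0,0,0],[0.014,0,0,0,0,0,0]]' 20
python3 - <<'E'
from h import *
w=grab_frame("wrist"); w=grab_frame("wrist"); crop(w,(280,150,360,320),4,"w8.png")
s=grab_frame("scene"); crop(s,(215,165,275,225),8,"s8.png")
plan((0.618,-0.2195,0.156),68.6)
E
```

```text
t: 11.02
eef_pos: [0.6171, -0.2204, 0.1887]
ee_rot: [1.934, 1.57, 3.129]
force: [-0.2, 0.3, -0.8]
width: 0.01
shift [ 0.0331 -0.0003  0.0012] turn [-0.0027  0.      0.0003] | now [ 0.6173 -0.2205  0.1891] yaw 68.45 tilt 0.02 t 11.175 F [ 0.5   0.51 -0.09] w 0.0101
```

View pics/w8.png

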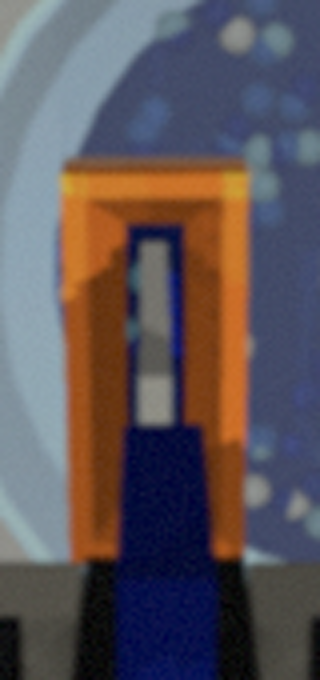

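View pics/s8.png

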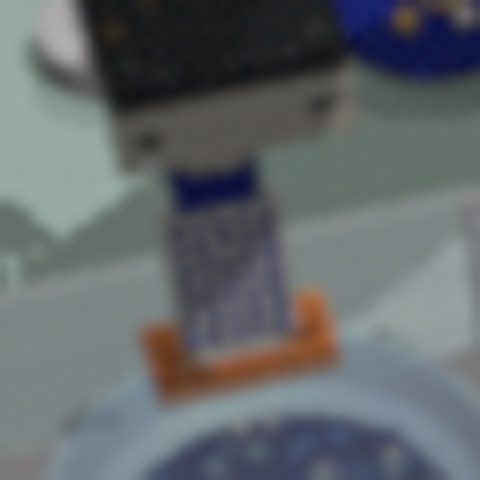

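```bash
python3 -m crank '[[0.002,-0.0005,-0.0003,0,0,0,0],[0.004,-0.0005,-0.0003,0,0,0,0],[0.006,-0.0005,-0.0003,0,0,0,0],[0.008,-0.0005,-0.0003,0,0,0,0],[0.008,-0.0005,-0.0003,0,0,0,0]]' 20
python3 - <<'E'
from h import *
for i in range(3): w=grab_frame("wrist"); plan((0.618,-0.2195,0.156),68.6)
crop(w,(280,150,360,320),4,"w9.png")
E
```

```text
t: 11.8
eef_pos: [0.6174, -0.2209, 0.1807]
ee_rot: [1.791, 1.57, 2.986]
force: [-0.2, 0.3, 0.5]
width: 0.0097
shift [0.0249 0.     0.0015] turn [-0.0027 -0.0001 -0.0002] | now [ 0.6175 -0.2209  0.1809] yaw 68.44 tilt 0.01 t 11.85 F [ 0.29  0.06 -0.2 ] w 0.0095
shift [0.0249 0.     0.0015] turn [-0.0027 -0.     -0.0001] | now [ 0.6175 -0.2209  0.1809] yaw 68.45 tilt 0.01 t 11.9 F [-0.37 -0.52 -0.34] w 0.0097
shift [0.025  0.0001 0.0015] turn [-0.0027 -0.      0.    ] | now [ 0.6175 -0.2209  0.181 ] yaw 68.44 tilt 0.0 t 11.95 F [-0.48  0.4  -0.46] w 0.01
```

View pics/w9.png

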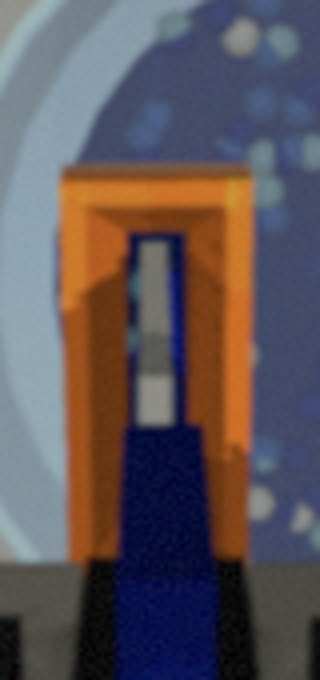

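No force so far. At the throat, the +y gap is about 1 mm (rows 234 and 240 in the crop), so I'll centre with -1 mm along tool y and go on.

```bash
python3 -m crank '[[0,-0.0008,-0.0002,0,0,0,0],[0.002,-0.0008,-0.0002,0,0,0,0],[0.004,-0.0008,-0.0002,0,0,0,0],[0.006,-0.0008,-0.0002,0,0,0,0],[0.008,-0.0008,-0.0002,0,0,0,0],[0.01,-0.0008,-0.0002,0,0,0,0],[0.01,-0.0008,-0.0002,0,0,0,0]]' 20
python3 - <<'E'
from h import *
for i in range(3): w=grab_frame("wrist"); plan((0.618,-0.2195,0.156),68.6)
crop(w,(280,150,360,320),4,"w10.png")
s=grab_frame("scene"); crop(s,(215,165,275,225),8,"s10.png")
E
```

```text
t: 12.82
eef_pos: [0.6181, -0.2213, 0.1707]
ee_rot: [1.798, 1.57, 2.993]
force: [1.0, -0.7, 0.2]
width: 0.0099
shift [0.0149 0.0008 0.0017] turn [-0.0027 -0.     -0.0001] | now [ 0.6182 -0.2214  0.1709] yaw 68.44 tilt 0.01 t 12.875 F [-0.03 -0.05 -0.2 ] w 0.0101
shift [0.015  0.0009 0.0017] turn [-0.0027 -0.      0.0001] | now [ 0.6182 -0.2214  0.171 ] yaw 68.45 tilt 0.0 t 12.925 F [ 0.52  0.09 -0.55] w 0.0098
shift [0.0151 0.0009 0.0017] turn [-0.0027 -0.      0.0001] | now [ 0.6183 -0.2214  0.1711] yaw 68.45 tilt 0.01 t 12.975 F [-0.2  -0.27 -0.16] w 0.0099
```

View pics/w10.png

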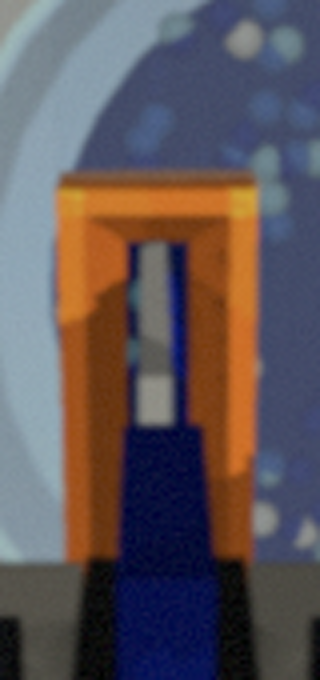

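View pics/s10.png

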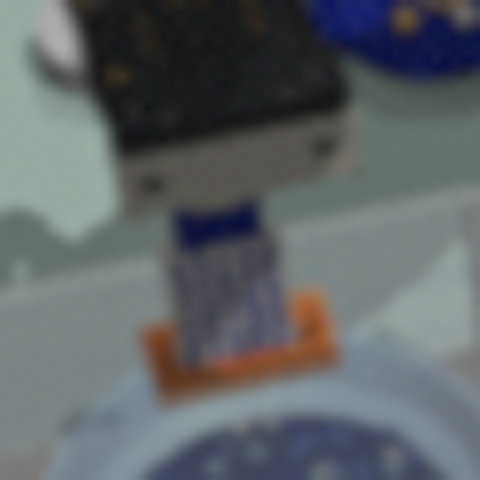

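```bash
python3 -m crank '[[0.003,0,0,0,0,0,0],[0.006,0,0,0,0,0,0],[0.009,0,0,0,0,0,0],[0.012,0,0,0,0,0,0],[0.015,0,0,0,0,0,0],[0.015,0,0,0,0,0,0],[0.015,0,0,0,0,0,0],[0.015,0,0,0,0,0,0]]' 20
python3 - <<'E'
from h import *
for i in range(4): w=grab_frame("wrist"); plan((0.618,-0.2195,0.156),68.6)
crop(w,(280,150,360,320),4,"w11.png")
s=grab_frame("scene"); crop(s,(200,165,300,265),6,"s11.png")
print(np.abs(get_state()["qd"]).max(),get_state()["moment"])
E
```

```text
t: 14.02
eef_pos: [0.6183, -0.2214, 0.1561]
ee_rot: [-1.406, 1.571, -0.212]
force: [0.1, 0.2, -0.2]
width: 0.0097
shift [0.0001 0.0009 0.0016] turn [-0.0027  0.0001  0.0002] | now [ 0.6183 -0.2214  0.1561] yaw 68.45 tilt 0.01 t 14.075 F [-0.56 -0.7   0.07] w 0.0097
shift [0.0001 0.0009 0.0017] turn [-0.0027  0.0001  0.0002] | now [ 0.6182 -0.2214  0.1561] yaw 68.44 tilt 0.01 t 14.125 F [ 0.79 -0.25 -0.81] w 0.01
shift [0.0001 0.0009 0.0016] turn [-0.0027  0.0001  0.0002] | now [ 0.6182 -0.2214  0.1561] yaw 68.45 tilt 0.01 t 14.175 F [-0.91 -0.57 -0.61] w 0.0101
shift [0.0001 0.0009 0.0017] turn [-0.0027  0.0001  0.0002] | now [ 0.6182 -0.2214  0.1561] yaw 68.44 tilt 0.01 t 14.225 F [0.78 0.47 0.45] w 0.0097
0.0017820677842158555 [-0.08695462  0.00052928 -0.00325022]
```

View pics/w11.png

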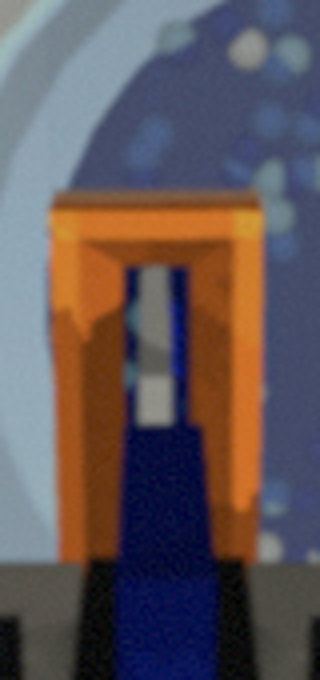

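View pics/s11.png

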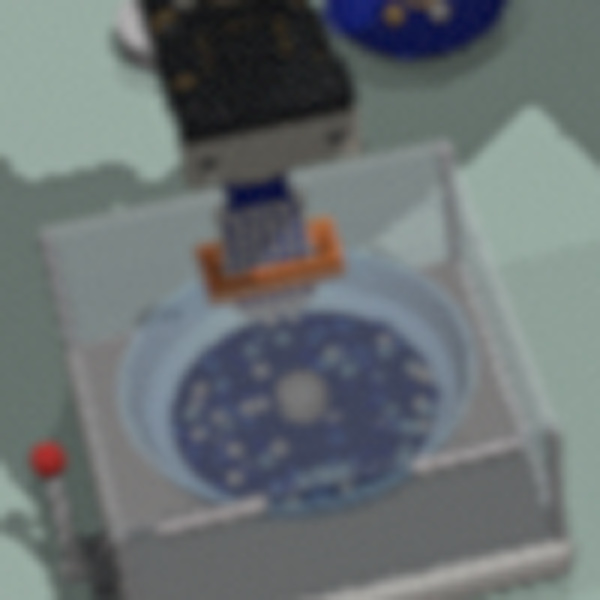

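```bash
python3 - <<'E'
from h import *
s=grab_frame("scene")
for z in (.07,.078,.086,.118): print(z,proj(s,np.array([.6182,-.2214,z])).round(1))
print(get_state()["t"],get_state()["width"],get_state()["force"])
job_done()
E
```

```text
0.07 [246.1 218.6]
0.078 [245.8 216.8]
0.086 [245.5 214.9]
0.118 [244.2 207.2]
14.325 0.009941886559921738 [-0.52822414  0.15373456 -0.5373785 ]
the job is handed in; nothing more can be done
```

The blue card is standing in the slot, still gripped at 20 N, with its beaded face towards the middle of the bowl. I handed the job in at 14.3 s of the 48 s allowed. I took it from the case by its grip, lifted it clear and turned it about 150°. Then I lowered it through the slot in small steps, moving it sideways by about 1 mm to stay centred.

What the last checks showed:
- **Depth:** the foot is about 40 mm below the top of the frame, worked out from the arm's position. The scene camera shows it emerging below the frame near row 218, against 216.8 expected. That puts it at 40–45 mm, inside the 28–52 mm range and clear of the beads.
- **Steadiness:** the tool is vertical to about 0.01° and the arm is essentially still. The jaws are shut to 10 mm on the grip.
- **Force:** readings stayed within about 1 N all the way down, which is noise level, so the card was not forced.
- **Rest of the scene:** the amber and green cards were still in place after the lift. I saw no sign of anything else moving, but I did not measure the other items again at the end.

One disagreement: the top and wrist cameras put the slot about 3.5 mm apart along its narrow direction. I set the card by its visible gaps to the slot in the wrist view instead. It looked centred across the slot's width to within about half a millimetre. The gap along its length is less certain, to about 1 mm.

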